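Fetch the heatsink from behind the bottles

ROBOT

A 6-joint arm with a two-finger parallel gripper is mounted at the origin on a cart in front of the work surface, level with it; the furniture and walls round the work are solid. World frame = base frame: x ahead of the robot, y to its left, z up, the work surface at z = 0. Lengths are in m, angles in rad, forces in N, time in s.
With the tool pointing down it reaches from about 0.25 to 0.775 m from the base axis. Payload 4 kg.
Tool frame: the origin (TCP) lies at the very end of the fingers, on their centre line; the grasp point (between the pads) lies arm.grasp_offset behind it (arm.grasp_offset is the distance from the TCP to the grasp point, in m); z points along the fingers, y is the line along which they close (so a half turn about z gives the same grasp; the last joint's range is limited). The gripper opens to 94 mm and grips with 3 to 60 N. Pads are 16 mm wide; open, the fingers measure 119 mm over their backs; the gripper's body (75 mm by 177 mm) begins 78 mm behind the grasp point.
Start: joints at [-1.316, 0.087, 1.371, -0, 1.684, -0.103], TCP at [0.193, -0.515, 0.206] pointing down, gripper open.
Joint ranges: [-3.1, 3.1], [-0.76, 2.03], [0.27, 2.55], [-1.08, 4.22], [0.17, 2.65], [-2.57, 2.57]. Speed limits (rad/s): [2.79, 2.79, 3.14, 3.14, 3.14, 3.14].

INTERFACE

Orientations are given as a rotation vector (axis times angle).
In Python, from station import arm gives the robot as it stands. Calls block until the motion is done:
- arm.move_to(position, orientation): joint-space move of the TCP to a pose.
- arm.move_straight(position, attitude=None, feed=0.15, guard=None): straight line of the TCP; attitude=None keeps the orientation; feed is the mean speed in m/s. With guard (N) it stops when the force on the tool has changed by that much, and returns True; else False.
- arm.goto_joints(angles): joint-space move.
- arm.gripper_to(opening, effort=None): opening from 0.0 (shut) to 1.0 (fully open); effort is the grip in N (None keeps the last); returns when the fingers have stopped.
- arm.pause(seconds).
- arm.inverse_kinematics(position, orientation): joint angles nearest the present ones, or None.
- arm.get_state(): the state.
- arm.camera(name): name is "side" or "top"; returns a dict with "frame" (400x640x3 uint8, blue, green, red), "fx", "fy", "cx", "cy" (pixels), "k1" (the pictures are not rectified: a ray, as slopes to the right and down, at radius r is drawn at 1 + k1 r^2 times it, then the intrinsics apply), "R" (3x3) and "t" (3): a world point X has camera coordinates R X + t. Camera axes: x right, y down, z forward; pixel columns grow to the right and rows downward; lengths in m; the calibration is good to about 2 mm. A picture is of the moment at which its call begins. There is no depth.
A pose or a line that the arm cannot do raises arm.PlanningError and nothing moves.
- arm.sign_off(): hands the job in; it is judged then, once.
The state is a dict: "clock": time; "qpos": joint angles; "joint_vel": joint speeds; "effort": joint torques, N m; "tool_pos": TCP position; "ee_rot": TCP orientation; "contact_force": force on the tool from outside, world axes, zero at the start; "moment": the same for the moment, N m; "grip_width": opening from 0.0 (shut) to 1.0 (fully open); "grasp_force": force on a finger pad.
Only numpy, scipy, OpenCV 4.12 (cv2) and the standard library are available. Lean on these libraries where they do the work, as an engineer would, in place of code of your own. Each camera call takes 0.05 s, during which the arm holds its last target. There are 200 camera calls.

TASK

Take both bottles off the front of the caddy and stand them in the shallow tray to one side, then lift the heatsink out from behind where they stood and lay it flat in the bonding jig, inside its four corner guides. Last, stand each bottle back upright on the very spot it came from. Do not knock a bottle over, and leave the steel cup and the green tape roll where they are.

Things in the scene. Friction and masses are not known exactly. Their poses are not given: they have to be found in the camera images.
- amber_bottle: amber-brown bottle with a white label and black cap: 32 mm diameter body from 0 to 60 mm height, tapering to a 21 mm cap, top at 90 mm; origin centre of underside, z up; 60 g. Starts on the caddy's left or right spot. Close along the caddy's x: neighbour 52 mm away centre to centre; the rear finger must pass over the heatsink (tips 34 mm or more above the bench)
- blue_bottle: blue bottle with a white label and white conical top: 36 mm diameter body from 0 to 61 mm height, narrow top to 98 mm; origin centre of underside, z up; 70 g. Starts on the caddy's left or right spot. Close along the caddy's x: neighbour 52 mm away centre to centre; the rear finger must pass over the heatsink (tips 34 mm or more above the bench)
- heatsink: silver finned aluminium heatsink, 45 (x) x 60 (y) x 28 (z) mm, about 140 g, in the caddy's rear bay, its x along the caddy's x within a few degrees. Origin: centre of its underside. Grip across the 45 mm (along its x); across the 60 mm the bay leaves no finger room. Its front face is some 8 mm behind the bottles
- caddy: fixed grey sheet-metal caddy, 140 (x) x 116 (y) mm, floor 3 mm; origin centre of underside, -x the front. Apron without walls: two white 48 mm rings (bottle spots) at x -47, y +26 and -26 mm. Rear bay, black mat: walls 27 mm above the bench, inner faces y +-41 mm (x -26 to 70) and x 66 mm. Heatsink starts near x 4, y 0
- tray: fixed shallow tray, brown rim and white floor, 156 (x) x 200 (y) mm; rim 12 mm high, 8 mm wide; floor 2 mm above the bench. Origin: centre of its underside. Starts empty but for flat specks; a bottle may stand anywhere on its floor. Tray, jig and caddy swap places between starts
- jig: fixed bonding jig: steel plate 86 (x) x 102 (y) x 6 mm with four black L-shaped corner guides up to 18 mm above the bench and a yellow 45 x 60 mm patch in the middle. Origin: centre of underside. The guides enclose 61 (x) x 76 (y) mm on the plate: 8 mm play each way for the heatsink, its x along the jig's x either way round. The x sides are open for fingers over 52 mm
- steel_cup: bystander: empty steel cup, 58 mm diameter, 63 mm high, origin centre of underside; stay clear
- green_tape: bystander: green tape roll lying flat, 60 mm diameter, 18 mm high, origin centre of underside; stay clear
Not all that is in view belongs to the job. Of the things that look like the caddy, the larger one is meant.

How it is judged:
On the way, in this order (a step that is already met when the one before it is completed fails the run):
1. both bottles stand released and upright on the tray's floor (x of amber_bottle in the frame of tray between -0.062 and 0.062 m and y of amber_bottle in the frame of tray between -0.084 and 0.084 m and z of each of amber_bottle, blue_bottle in the frame of tray below 0.008 m and angle between each of amber_bottle, blue_bottle's own z axis and vertical below 0.1 rad and linear speed of each of amber_bottle, blue_bottle below 0.03 m/s and contact force between each of amber_bottle, blue_bottle and the fingers below 0.1 N and x of blue_bottle in the frame of tray between -0.062 and 0.062 m and y of blue_bottle in the frame of tray between -0.084 and 0.084 m), for 0.2 s.
2. the heatsink lies released and flat on the jig's plate inside the corner guides, while both bottles still stand in the tray (all of step 1 and x of heatsink in the frame of jig between -0.012 and 0.012 m and y of heatsink in the frame of jig between -0.012 and 0.012 m and z of heatsink in the frame of jig between 0.003 and 0.009 m and angle between heatsink's own z axis and vertical below 0.08 rad and angle between the x axis of heatsink and the x axis of jig, either way round below 0.33 rad and linear speed of heatsink below 0.02 m/s and contact force between heatsink and the fingers below 0.1 N), for 0.2 s.
At the end, for the whole second after the job is handed in: The heatsink lies flat on the jig's plate inside the four corner guides (centre within 12 mm each way of the jig's centre, x axes within 0.33 rad: all that the guides allow), and each bottle stands upright within 15 mm of the spot where it stood at the start; all released and at rest (x of heatsink in the frame of jig between -0.012 and 0.012 m and y of heatsink in the frame of jig between -0.012 and 0.012 m and z of heatsink in the frame of jig between 0.003 and 0.009 m and angle between heatsink's own z axis and vertical below 0.08 rad and angle between the x axis of heatsink and the x axis of jig, either way round below 0.33 rad and linear speed of each of heatsink, amber_bottle, blue_bottle below 0.02 m/s and distance of each of amber_bottle, blue_bottle from where it was at the start of the episode below 0.015 m and angle between each of amber_bottle, blue_bottle's own z axis and vertical below 0.1 rad); the robot touches nothing.
It fails at once if a bottle is knocked over or tipped by more than 0.6 rad (angle between any of amber_bottle, blue_bottle's own z axis and vertical above 0.6 rad).
It fails at once if the steel cup or the green tape roll is moved by more than 20 mm (distance of any of steel_cup, green_tape from where it was at the start of the episode above 0.02 m).
It also fails if it takes over 136 s, if anything falls off the work surface, if the arm or the gripper's body presses on something with over 40 N, if the wrist force passes 120 N, or if a joint passes its speed limit or range.

## Working session

There is one attempt and no reset: what is moved stays moved. The work goes in short steps, each a Python script; the robot and the scene stay as the last script left them, time stands still between calls to the robot, and variables do not carry over. Pictures are saved under pics/ and viewed, at most 14 in all, crops included, and the job is handed in when it is done.

```bash
ls; mkdir -p pics
python3 - <<'E'
from station import arm
import cv2
for n in("top","side"):
    c=arm.camera(n);cv2.imwrite(f"pics/{n}0.png",c["frame"])
    print(n,{k:v for k,v in c.items() if k!="frame"})
print(arm.grasp_offset,arm.get_state())
E
```

```text
pics
top {'fx': 399.84705882183886, 'fy': 399.84705882183886, 'cx': 327.2537633181089, 'cy': 196.0432289497637, 'k1': -0.01234708734554841, 'R': array([[-0.0188509 , -0.99980726, -0.0054854 ],
       [-0.98070302,  0.01955794, -0.19452267],
       [ 0.19459246,  0.00171262, -0.98088268]]), 't': array([0.06266833, 0.57376436, 1.27573491])}
side {'fx': 443.9315609064205, 'fy': 443.9315609064205, 'cx': 329.2303534368319, 'cy': 196.39283855123637, 'k1': -0.04369420272252624, 'R': array([[-0.33441872, -0.94231838,  0.01414891],
       [-0.38870406,  0.124239  , -0.91294787],
       [ 0.85852971, -0.3108066 , -0.40783083]]), 't': array([0.23456851, 0.2388192 , 0.95303201])}
0.0188 {'clock': 0.1, 'qpos': array([-1.31609572e+00,  8.79099720e-02,  1.37208934e+00, -1.10702307e-05,
        1.68360091e+00, -1.03060492e-01]), 'joint_vel': array([ 0.00075706, -0.00146548, -0.00200799, -0.00112732, -0.00036483,
       -0.00101186]), 'effort': array([ 2.99439300e-03, -3.41248548e+01, -3.03303516e+01,  7.20211607e-02,
        3.03541089e-02, -8.94115306e-05]), 'tool_pos': array([ 0.19248589, -0.51469337,  0.20441243]), 'ee_rot': array([-3.08949510e+00, -5.58619658e-01,  2.55936267e-04]), 'contact_force': array([-0.11349722,  0.64768537, -0.04222825]), 'moment': array([0.00297551, 0.07983697, 0.00452457]), 'grasp_force': 0.0, 'grip_width': 0.9990059328899538}
```

View pics/top0.png

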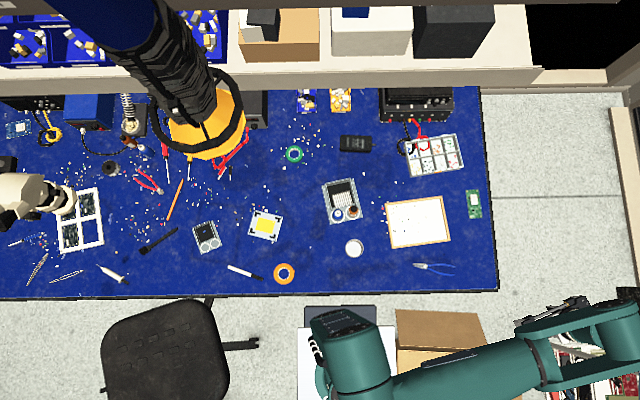

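View pics/side0.png

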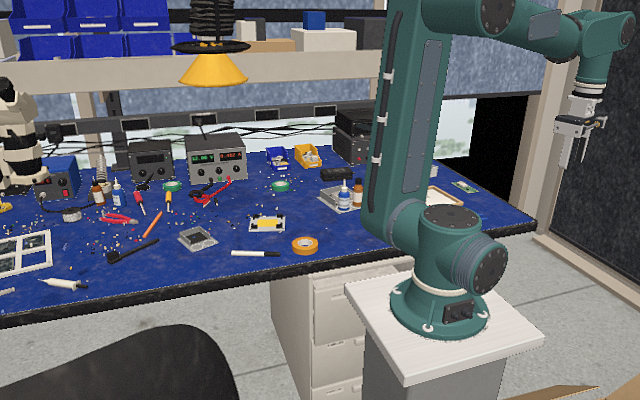

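Top view: caddy at (341,201) with blue bottle (336,212) and amber (352,212), tray (418,222), jig (265,225), cup (354,248), tape (294,154). The side view shows both bottles at (345,195) and (357,195).

```bash
cat > h.py <<'E'
from station import arm
import cv2, numpy as np
from scipy.spatial.transform import Rotation as Ro
def cal(c): return np.array([[c["fx"],0,c["cx"]],[0,c["fy"],c["cy"]],[0,0,1.]])
def ray(c,uv):
    d=(np.array(uv,float)-[c["cx"],c["cy"]])/[c["fx"],c["fy"]]; s=d.copy()
    for _ in range(20): s=d/(1+c["k1"]*(s@s))
    return -c["R"].T@c["t"], c["R"].T@np.r_[s,1]
def onz(c,uv,z):
    o,d=ray(c,uv); return o+d*(z-o[2])/d[2]
def proj(c,X):
    p=c["R"]@np.array(X)+c["t"]; s=p[:2]/p[2]; s=s*(1+c["k1"]*(s@s))
    return s*[c["fx"],c["fy"]]+[c["cx"],c["cy"]]
E
python3 - <<'E'
import cv2
f=cv2.imread("pics/top0.png")
cv2.imwrite("pics/crop_caddy.png",cv2.resize(f[170:265,310:385],None,fx=6,fy=6,interpolation=cv2.INTER_CUBIC))
cv2.imwrite("pics/crop_jig.png",cv2.resize(f[200:250,185:295],None,fx=7,fy=7,interpolation=cv2.INTER_CUBIC))
E
```

```text
(no output)
```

View pics/crop_caddy.png

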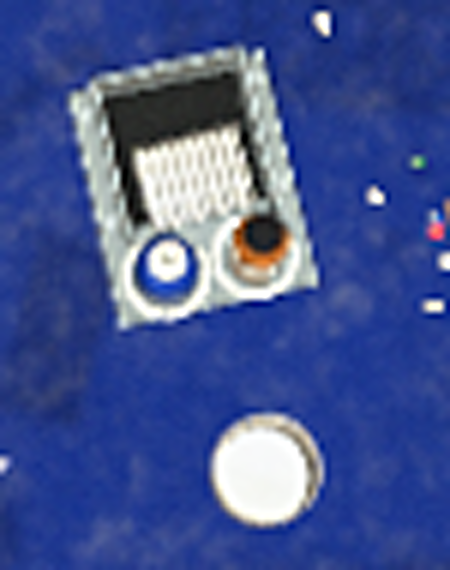

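View pics/crop_jig.png

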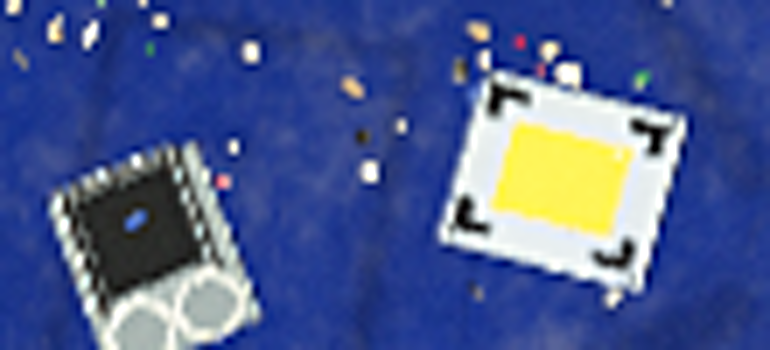

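The crops show the caddy's open front facing the robot, with its front corners at crop (122,327) and (318,287). The smaller look-alike is at left, and the jig's yellow patch is centred at full-picture (265,225). Next I'll measure by masks.

```bash
cat > meas.py <<'E'
from h import *
import sys
c=arm.camera("top"); f=c["frame"]; hsv=cv2.cvtColor(f,cv2.COLOR_BGR2HSV)
def blob(lo,hi,box,src=hsv):
    x0,y0,x1,y1=box; m=np.zeros(f.shape[:2],np.uint8)
    m[y0:y1,x0:x1]=cv2.inRange(src,np.array(lo),np.array(hi))[y0:y1,x0:x1]
    n,l,s,ce=cv2.connectedComponentsWithStats(m); i=1+np.argmax(s[1:,4])
    pts=cv2.findContours((l==i).astype(np.uint8),0,1)[0][0][:,0]
    return ce[i],s[i,4],pts
def rect(pts,z):
    w=np.array([onz(c,p,z)[:2] for p in pts],np.float32); return cv2.minAreaRect(w)
if __name__=="__main__":
    np.set_printoptions(precision=4,suppress=True)
    ce,a,p=blob((20,100,120),(35,255,255),(235,195,300,250)); print("yellow",a,onz(c,ce,.006),rect(p,.006))
    for nm,box,z in(("jig",(240,200,290,250),.003),("caddy",(312,172,370,230),.0),("tray",(380,185,455,255),.012)):
        m=~cv2.inRange(hsv,np.array((100,110,0)),np.array((130,255,255)))
        mm=cv2.merge([m,m,m]); ce,a,p=blob((255,)*3,(255,)*3,box,mm); r=rect(p,z); print(nm,a,ce,r)
    ce,a,p=blob((0,0,0),(180,255,60),(345,200,362,216)); print("ambercap",a,ce,onz(c,ce,.09))
    ce,a,p=blob((0,0,150),(180,60,255),(333,205,343,217)); print("bluetip",a,ce,onz(c,ce,.09))
    ce,a,p=blob((100,150,0),(130,255,255),(331,210,345,222)); print("bluebody",a,ce,onz(c,ce,.06))
    for u in((122,327),(318,287)): 
        print("frontcorner",onz(c,(310+(u[0]-2.5)/6,170+(u[1]-2.5)/6),.003))
    for u in((78,95),(262,50)): print("rearcorner",onz(c,(310+(u[0]-2.5)/6,170+(u[1]-2.5)/6),.027))
    ce,a,p=blob((0,0,150),(180,60,255),(343,236,366,260)); print("cup",a,ce,onz(c,ce,.05))
    c2=arm.camera("side")
    A=lambda u,v:onz(c,u,v)
    print("tape",onz(c,(294,154),.018))
E
python3 meas.py
python3 - <<'E'
import cv2
f=cv2.imread("pics/side0.png")
cv2.imwrite("pics/crop_side.png",cv2.resize(f[165:225,310:385],None,fx=8,fy=8,interpolation=cv2.INTER_CUBIC))
E
```

```text
yellow 216 [0.4877 0.2669 0.006 ] ((0.4879032075405121, 0.2669471502304077), (0.05906146392226219, 0.04308659955859184), 74.4102554321289)
jig 828 [264.8514 224.7717] ((0.4935717284679413, 0.26818251609802246), (0.10932191461324692, 0.11665700376033783), 74.65872955322266)
caddy 1379 [341.3561 200.0761] ((0.5702478885650635, 0.003780648112297058), (0.1500791311264038, 0.11876296252012253), 11.42984390258789)
tray 2841 [416.378  221.6269] ((0.4909510612487793, -0.24509839713573456), (0.16339120268821716, 0.21598927676677704), 6.497303485870361)
ambercap 30 [353.3667 208.3667] [ 0.526 -0.032  0.09 ]
bluetip 79 [337.8734 209.8101] [0.5223 0.0181 0.09  ]
bluebody 38 [337.5263 215.3421] [0.5088 0.0189 0.06  ]
frontcorner [0.4875 0.0444 0.003 ]
frontcorner [ 0.5083 -0.0682  0.003 ]
rearcorner [0.6181 0.0669 0.027 ]
rearcorner [ 0.6425 -0.0389  0.027 ]
cup 257 [353.6576 247.6732] [ 0.4026 -0.0314  0.05  ]
tape [0.7351 0.1653 0.018 ]
```

View pics/crop_side.png

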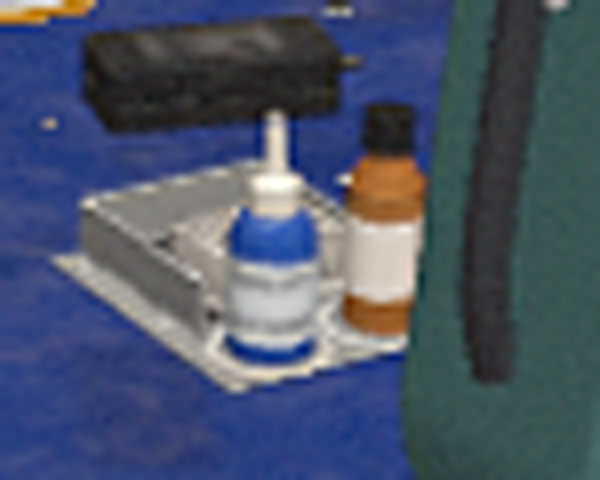

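The side crop shows the blue tip at crop (275,112) and the amber cap centre at (388,127). Both bottles are upright in front of the bay. I'll cross-check with two-view rays before moving.

```bash
cat >> h.py <<'E'
def down(a):  # tool down, closing line at world angle a
    s,k=np.sin(a),np.cos(a); best=None
    R=np.array([[-s,k,0],[k,s,0],[0,0,-1.]])
    return Ro.from_matrix(R).as_rotvec()
def tri(c1,u1,c2,u2):
    (o1,d1),(o2,d2)=ray(c1,u1),ray(c2,u2)
    s=np.linalg.lstsq(np.c_[d1,-d2],o2-o1,rcond=None)[0]
    p,q=o1+d1*s[0],o2+d2*s[1]; return (p+q)/2,np.linalg.norm(p-q)
E
python3 - <<'E'
from h import *
np.set_printoptions(precision=4,suppress=True)
c=arm.camera("top");s=arm.camera("side")
cr=lambda u,v:(310+(u-3.5)/8,165+(v-3.5)/8)
print("amber cap",tri(c,(353.37,208.37),s,cr(388,125)))
print("blue tip",tri(c,(310+(167-2.5)/6,170+(258-2.5)/6),s,cr(275,114)))
for X in((.5155,.018,.003),(.5155,.018,.101),(.5255,-.033,.003),(.5255,-.033,.093)):
    u=proj(c,X);v=proj(s,X);print(X,"topcrop",(u-[310,170])*6+2.5,"sidecrop",(v-[310,165])*8+3.5)
for a in(.19,.19+np.pi):
  for p in((.5255,-.033,.037),(.5155,.018,.037),(.49,-.29,.037),(.49,-.2,.15),(.49,.267,.1)):
    print(a,p,arm.inverse_kinematics(p,down(a)))
E
```

```text
amber cap (array([ 0.5264, -0.0319,  0.0883]), np.float64(0.0004886385110230131))
blue tip (array([0.5113, 0.0209, 0.1049]), np.float64(0.0017219210702553308))
(0.5155, 0.018, 0.003) topcrop [167.0619 277.5273] sidecrop [273.0649 351.6558]
(0.5155, 0.018, 0.101) topcrop [170.6474 250.6563] sidecrop [280.14   118.9816]
(0.5255, -0.033, 0.003) topcrop [255.6098 258.5127] sidecrop [383.3962 324.2812]
(0.5255, -0.033, 0.093) topcrop [264.9529 232.7173] sidecrop [392.693  114.1999]
0.19 (0.5255, -0.033, 0.037) [-0.1704  0.1316  1.665  -0.      1.3449 -0.3604]
0.19 (0.5155, 0.018, 0.037) [-0.075   0.1087  1.6906 -0.      1.3423 -0.265 ]
0.19 (0.49, -0.29, 0.037) [-0.634   0.222   1.5594 -0.      1.3602 -0.824 ]
0.19 (0.49, -0.2, 0.15) [-0.4947  0.0586  1.5112 -0.      1.5718 -0.6847]
0.19 (0.49, 0.267, 0.1) [ 0.3973  0.149   1.5134 -0.      1.4792  0.2073]
3.331592653589793 (0.5255, -0.033, 0.037) None
3.331592653589793 (0.5155, 0.018, 0.037) None
3.331592653589793 (0.49, -0.29, 0.037) [-0.634   0.222   1.5594 -0.      1.3602  2.3176]
3.331592653589793 (0.49, -0.2, 0.15) [-0.4947  0.0586  1.5112 -0.      1.5718  2.4569]
3.331592653589793 (0.49, 0.267, 0.1) None
```

```bash
cat >> h.py <<'E'
W=lambda m: m/.094
def xfer(p,q,a=.19,zp=.037,zq=.037,effort=12,aq=None,open_=.07,hi=.2):
    aq=a if aq is None else aq
    arm.move_to((*p,hi),down(a)); arm.gripper_to(W(open_))
    arm.move_straight((*p,zp),feed=.12); arm.pause(.2)
    arm.gripper_to(0,effort); arm.pause(.3)
    st=arm.get_state(); print("grip mm",st["grip_width"]*94,"F",st["grasp_force"])
    arm.move_straight((*p,hi),feed=.12); print("lifted",arm.get_state()["grip_width"]*94)
    arm.move_to((*q,hi),down(aq))
    arm.move_straight((*q,zq+.02),feed=.15); print("guard",arm.move_straight((*q,zq),feed=.03)); arm.pause(.2)
    arm.gripper_to(W(open_)); arm.pause(.3)
    arm.move_straight((*q,hi),feed=.15); print("t",arm.get_state()["clock"])
E
python3 - <<'E'
from h import *
xfer((.526,-.032),(.488,-.285))
c=arm.camera("top");cv2.imwrite("pics/t1.png",cv2.resize(c["frame"][150:260,230:470],None,fx=3.3,fy=3.3,interpolation=cv2.INTER_CUBIC))
E
```

```text
grip mm 31.731401876812278 F 11.956280514132231
lifted 31.743093940793795
guard False
t 12.5833
```

View pics/t1.png

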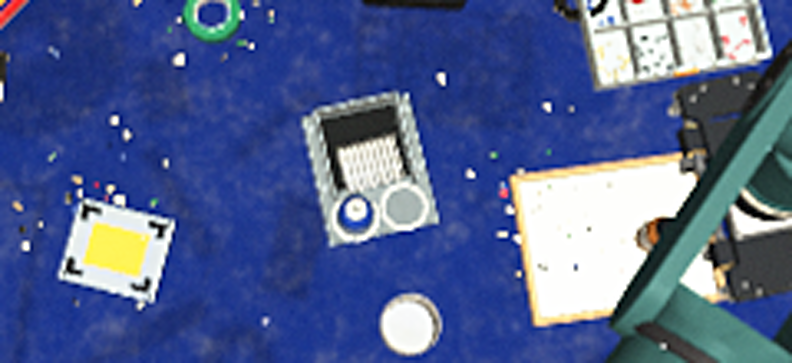

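The amber bottle stands in the tray near crop (655,235), partly hidden by the arm, and its ring at (405,207) is empty. Blue is next.

Run:
```python
from h import *
xfer((.514,.0195),(.488,-.2))
arm.move_to((.45,.1,.25),down(.19))
c=arm.camera("top");cv2.imwrite("pics/t2f.png",c["frame"]);cv2.imwrite("pics/t2.png",cv2.resize(c["frame"][165:255,310:460],None,fx=5,fy=5,interpolation=cv2.INTER_CUBIC))
```

```text
grip mm 35.54031818801756 F 11.989644258865155
lifted 35.745047740452414
guard False
t 23.4083
```

View pics/t2.png

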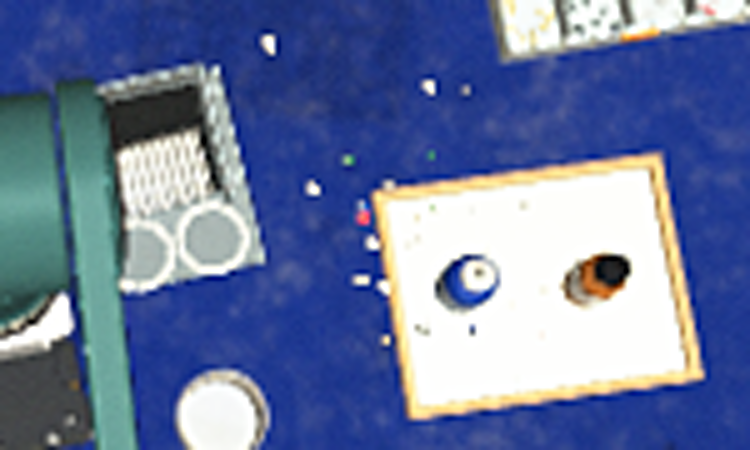

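Both bottles stand in the tray, blue at crop (470,280) and amber at (600,275). The heatsink's rear top edge runs from (118,148) to (205,130) and its front bottom edge from (137,215) to (218,195). I'll localise it now.

Run:
```python
from h import *
np.set_printoptions(precision=4,suppress=True)
c=arm.camera("top")
A=lambda u,v:onz(c,(310+(u-2)/5,165+(v-2)/5),.031)[:2]
B=lambda u,v:onz(c,(310+(u-2.5)/6,170+(v-2.5)/6),.031)[:2]
D=lambda u,v,z:onz(c,(310+(u-2)/5,165+(v-2)/5),z)[:2]
for n,l,r in(("t2",A(116,148),A(204,128)),("t0",B(134,150),B(241,125))):
    v=(l-r);L=np.hypot(*v);v/=L;x=np.array([v[1],-v[0]]);print(n,l,r,"len",L,"ang",np.arctan2(x[1],x[0]),"ctr",(l+r)/2-.0225*x)
print("front bottom",D(137,215,.003),D(218,195,.003))
a=.19;R=np.array([[np.cos(a),-np.sin(a)],[np.sin(a),np.cos(a)]])
print("expected",np.array([.568,.002])+R@[.004,0])
# rings, caddy: white ring right centre
print("ring R",D(213,240,.003))
# jig angle from black guides / yellow
from meas import blob,rect
ce,a,p=blob((20,100,120),(35,255,255),(235,195,300,250)); print(onz(c,ce,.006),rect(p,.006))
J=lambda u,v:onz(c,(185+(u-3)/7,200+(v-3)/7),.006)[:2]
P=[J(*q) for q in((490,70),(688,120),(640,292),(440,240))];print("jig corners",np.array(P),np.mean(P,0)); 
y=(P[0]-P[1]+P[3]-P[2]);print("jig ang from y",np.arctan2(-y[0],y[1])); x=P[0]-P[3]+P[1]-P[2];print("from x",np.arctan2(x[1],x[0]))
```

```text
t2 [0.5859 0.0326] [ 0.5986 -0.0276] len 0.06155304821226025 ang 0.2078499756529416 ctr [ 0.5703 -0.0022]
t0 [0.5847 0.0356] [ 0.5979 -0.0254] len 0.062447706985113476 ang 0.21398944666254313 ctr [0.5693 0.0003]
front bottom [0.5442 0.0188] [ 0.5571 -0.0375]
expected [0.5719 0.0028]
ring R [ 0.5257 -0.0331]
[0.4876 0.2679 0.006 ] ((0.4882500469684601, 0.2665460705757141), (0.059450238943099976, 0.043858129531145096), 74.10198211669922)
jig corners [[0.5424 0.3027]
 [0.5157 0.2052]
 [0.4321 0.2282]
 [0.4592 0.3257]] [0.4873 0.2654]
jig ang from y -0.26907876777778783
from x -0.2691489181391934
```

Run:
```python
from h import *
xfer((.570,.0003),(.488,.2665),a=.205,zp=.009,zq=.0130,effort=30,aq=-.27)
arm.move_to((.45,-.02,.3),down(.19))
c=arm.camera("top");cv2.imwrite("pics/t3.png",cv2.resize(c["frame"][195:255,220:310],None,fx=7,fy=7,interpolation=cv2.INTER_CUBIC))
```

```text
grip mm 45.28710926682644 F 29.879070818424225
lifted 44.780950287553374
guard False
t 35.7917
```

View pics/t3.png

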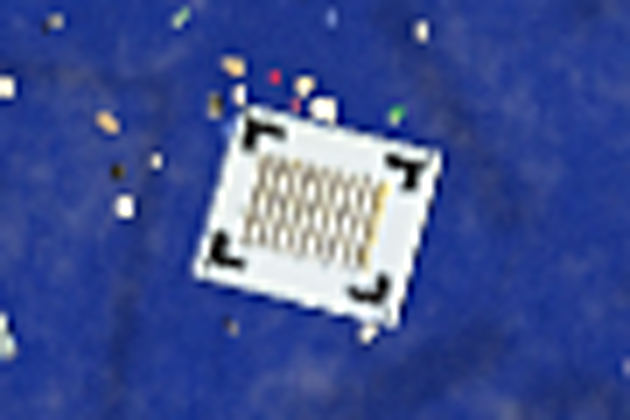

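The heatsink lies flat inside the four guides, centred near crop (315,210) with a sliver of yellow showing at right. Now I'll return the bottles to the same poses, amber first.

Run:
```python
from h import *
xfer((.488,-.2),(.514,.0195),zq=.0385)
xfer((.488,-.285),(.526,-.032),zq=.0385)
arm.move_to((.35,-.4,.3),down(.19))
c=arm.camera("top");f=c["frame"];cv2.imwrite("pics/t4.png",cv2.resize(f[140:265,230:470],None,fx=3.3,fy=3.3,interpolation=cv2.INTER_CUBIC))
cv2.imwrite("pics/t4c.png",cv2.resize(f[170:265,310:385],None,fx=6,fy=6,interpolation=cv2.INTER_CUBIC))
```

```text
grip mm 35.503761346810464 F 11.991118586738594
lifted 35.308808771255165
guard False
t 47.45
grip mm 31.54884541300658 F 11.978694257559255
lifted 31.772391762215833
guard False
t 58.4167
```

View pics/t4.png

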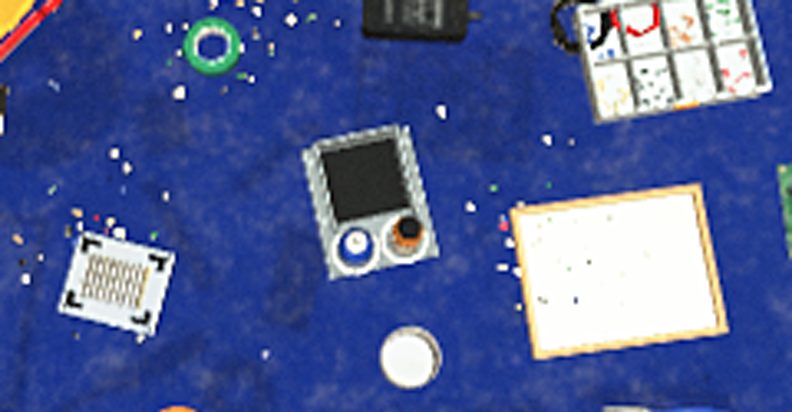

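View pics/t4c.png

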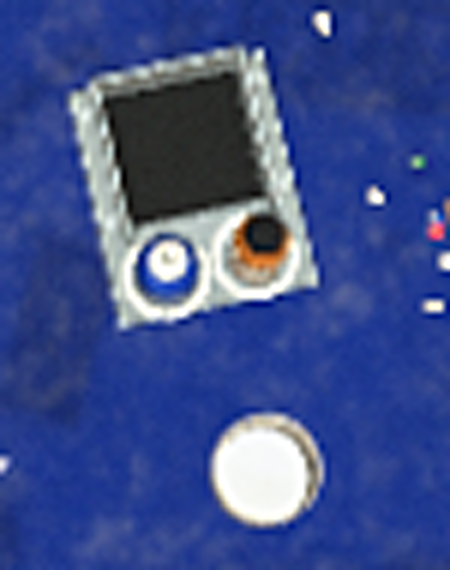

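Blue (crop (167,258)) was actually returned first, then amber (262,235). Both match the starting picture to within a pixel, the heatsink is in the jig, and the cup and tape haven't moved.

```bash
python3 -c "
from station import arm
arm.pause(.3);print(arm.sign_off())"
```

```text
the job is handed in; nothing more can be done
None
```

I handed the job in at about 60 s of the 136 s limit: in the last pictures the heatsink lies flat inside the jig's guides, both bottles stand upright on their original spots, and the cup and tape are unmoved; no verdict came back.

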